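# Turn a reagent jar's label to the code reader and scan it

## Robot

A 6-joint arm with a two-finger parallel gripper is mounted at the origin on the work surface. World frame = base frame: x ahead of the robot, y to its left, z up, the work surface at z = 0. Lengths are in m, angles in degrees, forces in N, time in s.
With the tool pointing down it reaches from about 0.35 to 0.875 m from the base axis. Payload 4.2 kg.
Tool frame: the origin (TCP) lies where the fingers leave the gripper's body, on its centre line; the fingertips stand 70 mm ahead of it and the grasp point (between the pads) lies 51 mm ahead of it; z points along the fingers, y is the direction in which the jaws open and shut (so a half turn about z gives the same grasp; the last joint's range is limited). The gripper opens to 87 mm and grips with 3 to 60 N. Pads are 19 mm wide; open, the fingers measure 117 mm over their backs; the gripper's body (75 mm by 190 mm) begins 51 mm behind the grasp point.
Start: joints at [86.436, 22.042, 0.453, 0, -68.411, -14.817], TCP at [0.197, 0.593, 0.292] pointing down, gripper open.
Joint ranges: [-179.83, 179.83], [-69.29, 118.12], [-61.27, 80.66], [-181.25, 117.63], [-171.15, -9.14], [-177.46, 177.46]. Speed limits (degrees/s): [159.86, 159.86, 180, 180, 180, 180].

## Interface

Orientations are given as a 3x3 rotation matrix whose columns are the frame's x, y, z axes.
In Python, from station import sense, capture, camera_model, finish_job gives the robot as it stands.
- The arm moves only by the shell command python3 -m inch 'ROWS'. ROWS is JSON, a list of rows, each an object with "hand": the closure, from 0 (fully open) to 1 (shut); "slide": the shift along the world's x, y, z in cm, a list of three; "yaw": the turn about the world's z in rad. A call has 1 to 10 rows; each row is the pose to reach, as a shift and turn from the pose commanded when the call began; what a row does not reach only later rows make up. A row lasts 1/8 s, in which the tool goes at most 62.5 mm and 10.7 degrees, less where a joint would pass 70% of its speed; a pose out of reach is approached as far as the arm can. A call with a gripper value outside its range is refused whole. The fingers move at their own pace and stop on an object; the grip force is fixed at half the most. Time passes only in rows, so rows that repeat a pose let the fingers close. It gives the time, the measured TCP pose, the force and the opening at its end, in the units of the state.
- sense(): the state, without advancing time (a new reading comes with each control period).
- capture(name): name is "scene" or "top"; returns the picture (384x512x3 uint8, blue, green, red); there is no depth.
- camera_model(name): a dict with "mtx" (3x3 intrinsics, pixels), "xyz" and "orientation" of the camera in the world. Camera axes: x right, y up, looking along -z (the intrinsics and any distortion apply to the point x, -y, -z); pixel columns grow to the right and rows downward; lengths in m; the calibration is good to about 2 mm. A picture is of the moment at which its call begins. camera_model takes no time and is no camera call.
- finish_job(): hands the job in, once; it reports no verdict.
The state is a dict: "time_s": time; "joints": joint angles; "joint_velocities": joint speeds; "effort": joint torques, N m; "tcp_pos": TCP position; "ee_rot": TCP orientation; "wrist_force": force on the tool from outside, world axes, zero at the start; "moment": the same for the moment, N m; "gripper_width": opening from 0.0 (shut) to 1.0 (fully open).
Only numpy, scipy, OpenCV 4.12 (cv2) and the standard library are available. Lean on these libraries where they do the work, as an engineer would, in place of code of your own. Each camera call takes 0.05 s, during which the arm holds its last target. There are 200 camera calls.

## Task

Log in the large amber jar at the scanning stand: with a fingertip slide it gently across the plate until it rests against both rollers, then roll it by its edge, in place against the rollers, until the label squarely faces the code reader's window. Only then press the button on top of the reader fully down and let go, leaving the jar upright against the rollers with its label to the window. Its thin wall dents easily, so press lightly, and leave the other things on the bench where they are.

Things in the scene. Friction and masses are not known exactly. Their poses are not given: they have to be found in the camera images.
- stand: scanning stand, fixed on the bench: a steel plate (x -130 to 175, y -100 to 100 mm, top 8 mm above the bench) with two upright rollers and, behind them, a code reader 84 mm wide (x 71 to 163 mm, top 104 mm above the bench). Origin on the bench straight under the axis of the seated jar; +x points level from there to the reader's window, z up. The open side where the jar is pushed in is -x
- nest (a point): point on the plate, 8 mm above the bench, where the middle of the jar's foot is when the jar touches both rollers
- window (a point): middle of the reader's dark window, 72 mm beyond the nest along the stand's +x, 67 mm above the bench; it looks to -x, between the rollers
- left_roller_top (a point): top centre of the free-turning black rubber idler roller at x 42, y 42 mm of the stand: 22 mm across, upright, 11 to 77 mm above the bench; the axis stays fixed
- right_roller_top (a point): the same for the other roller, at x 42, y -42 mm of the stand
- jar: large amber thin-walled plastic jar, full, 0.5 to 0.8 kg, loose on the plate 30 to 65 mm short of the nest. Body straight from 0 to 70 mm above its foot, a little oval: 100 mm across label to back, 96 mm crosswise; too wide to grip. Origin under its centre; x axis points to the middle of its label (58 mm wide), z up. Against the rollers it turns in place; a fingertip force over 22 N dents it; once it is seated, touching it faster than 15 mm/s already knocks that hard
- jar_lid (a point): top centre of the jar's black screw lid, 96 mm above the jar's foot; lid 93 mm across, 18 mm high. A white paper seal strip 14 mm wide runs from here over the lid's edge down to the label: it points the way the label faces
- jar_label (a point): middle of the label on the wall, 50 mm from the jar's axis along its +x, 40 mm above its foot. Turning the seated jar takes 4 to 7 N of drag at its edge: a press under 7 N slips, 10 to 14 N carries it (leaning down on it adds drag). It keeps its seat best if strokes start at the middle of the side away from the reader and run outward round the jar, pressing towards its axis
- scan (a joint): travel of the reader's grey push button: 0 = up, 0.005 m = fully down, which takes about 5 N; it springs back
- scan_top (a point): middle of the button's top face, 125 mm above the bench when up, 108 mm along the stand's +x. The button is 30 mm across and stands 9 mm above a black collar 46 mm across on top of the reader; press straight down
- small_jar: a small amber screw-lid jar, 64 mm across and 72 mm tall; origin under its centre
- tip_box: a grey-white pipette tip box, 126 x 90 x 62 mm; origin under its centre
- tape_roll: a roll of blue tape lying flat, 90 mm across, 25 mm high; origin under its centre
- marker: a marker pen lying on the bench, 130 mm long, 14 mm thick; origin under it, near its middle
- beaker: a glass beaker, 72 mm across the rim, 85 mm tall; origin under its centre
- wash_bottle: a white wash bottle with a bent spout, 62 mm across, 180 mm tall; origin under its centre
- vial: an amber sample vial with a white cap, 27 mm across, 60 mm tall; origin under its centre
Not all that is in view belongs to the job. What is shaped like the jar but green or purple is not meant.

How it is judged:
By the outcome, as a careful person would: the job done as asked, in the order asked, and still so for the second after the job is handed in, with the robot touching nothing.
It also fails if it takes over 72 s, if anything falls off the work surface, if the arm or the gripper's body presses on something with over 40 N, if the wrist force passes 120 N, or if a joint passes its speed limit or range.

## Working session

There is one attempt and no reset: what is moved stays moved. The work goes in short steps, Python scripts to look and compute and a shell command to move; the robot and the scene stay as the last step left them, time stands still between calls to the robot, and variables do not carry over. Pictures are saved under pics/ and viewed, about 8 in all and at most 12, crops included, and the job is handed in when it is done.

```bash
ls; mkdir -p pics
python3 - <<'E'
from station import *
import cv2,numpy as np
s=sense();print(s['time_s'],s['tcp_pos'],s['ee_rot'],s['wrist_force'],s['gripper_width'])
for n in('scene','top'):
    cv2.imwrite(f'pics/{n}0.png',capture(n));m=camera_model(n);print(n,m)
a=[cv2.imread(f'pics/{n}0.png') for n in('scene','top')]
E
```

```text
pics
0.0 [0.19690567 0.59267798 0.29116534] [[ 9.48936978e-01 -3.15465173e-01 -5.81058866e-04]
 [-3.15465687e-01 -9.48934630e-01 -2.11386448e-03]
 [ 1.15463745e-04  2.18922831e-03 -9.99997597e-01]] [-0.01113293 -0.18815452  0.51490172] 1.0020182610890254
scene {'mtx': array([[490.91789163,   0.        , 266.2630146 ],
       [  0.        , 490.91789163, 184.46661026],
       [  0.        ,   0.        ,   1.        ]]), 'xyz': array([1.22618723, 0.95035525, 0.87855609]), 'orientation': array([[-0.80661091, -0.33930753,  0.48399302],
       [ 0.5910291 , -0.45195343,  0.66814871],
       [-0.00796559,  0.82498999,  0.5650912 ]])}
top {'mtx': array([[354.65881395,   0.        , 251.04901293],
       [  0.        , 354.65881395, 187.5588653 ],
       [  0.        ,   0.        ,   1.        ]]), 'xyz': array([0.38561443, 0.02724828, 0.91143778]), 'orientation': array([[ 0.07334993,  0.97518916, -0.2088681 ],
       [-0.99730195,  0.07110702, -0.01823751],
       [-0.00293303,  0.20964229,  0.97777375]])}
```

View pics/scene0.png

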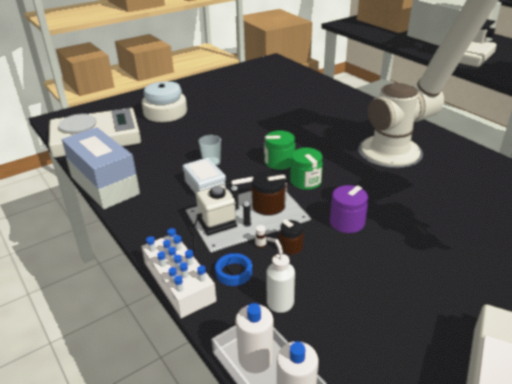

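View pics/top0.png

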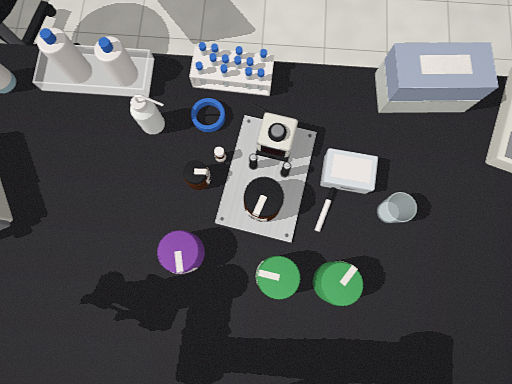

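The scene view shows the stand with the reader at (215,205) and a large dark amber jar at (268,195). The top view shows the plate centred near (268,178), the reader button at (277,132), the rollers at (253,161) and (286,169), and a jar on the plate at (263,198). Candidates: 
- amber jar on the plate, top view (263,198)
- small amber jar at (198,175)
- purple jar at (180,252)
- green jars at (278,277) and (338,283)

Only the one on the plate is large and amber, so I'll confirm it in a crop.

```bash
cat > h.py <<'E'
from station import *
import cv2,numpy as np
def ray(n,u,v,z):
    m=camera_model(n);K=m['mtx'];R=m['orientation'];o=m['xyz']
    d=R@np.array([(u-K[0,2])/K[0,0],-(v-K[1,2])/K[1,1],-1]);return o+d*(z-o[2])/d[2]
def proj(n,p):
    m=camera_model(n);K=m['mtx'];q=m['orientation'].T@(np.array(p)-m['xyz'])
    return np.array([K[0,0]*q[0]/-q[2]+K[0,2],K[1,1]*-q[1]/-q[2]+K[1,2]])
def crop(n,img,u,v,w,h,k,name):
    cv2.imwrite(f'pics/{name}.png',cv2.resize(img[v:v+h,u:u+w],None,fx=k,fy=k,interpolation=cv2.INTER_CUBIC))
E
python3 - <<'E'
from h import *
t=cv2.imread('pics/top0.png');s=cv2.imread('pics/scene0.png')
a=cv2.resize(t[105:245,205:335],None,fx=4,fy=4,interpolation=cv2.INTER_CUBIC)
b=cv2.resize(s[160:260,180:250+65],None,fx=2,fy=2,interpolation=cv2.INTER_CUBIC)
c=np.zeros((560,800,3),np.uint8);c[:,:520]=a;c[:200,525:795]=b;cv2.imwrite('pics/crop1.png',c)
E
```

```text
(no output)
```

View pics/crop1.png

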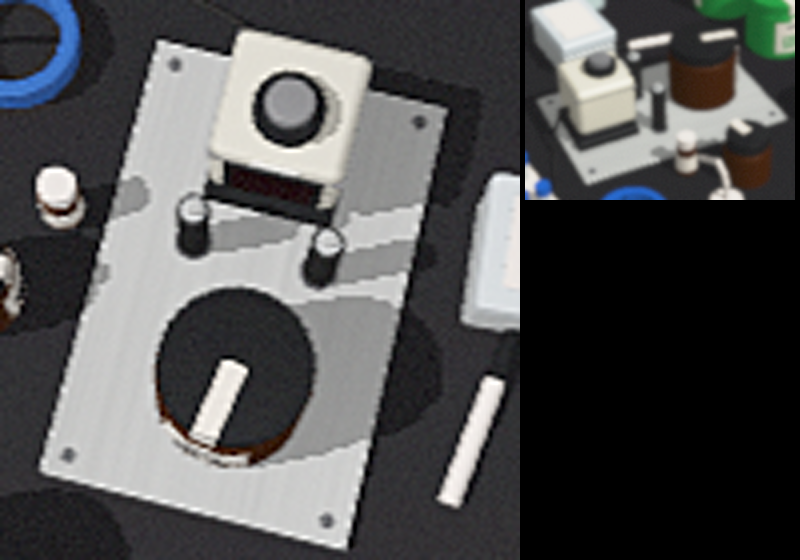

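The crop shows the large amber jar with a black lid on the plate: lid centre ~(236,366), strip running to (205,443) with the label on the side away from the reader. Button ~(293,102), roller tops (194,207) and (327,240). This is the jar that is meant.

```bash
cat >> h.py <<'E'
def C(x,y): return (x-1.5)/4+205,(y-1.5)/4+105
E
python3 - <<'E'
from h import *
co=[ray('top',*C(*p),.008)[:2] for p in[(158,40),(446,106),(348,548),(40,472)]]
loc=np.array([(.175,.1),(.175,-.1),(-.13,-.1),(-.13,.1)])
co=np.array(co);print(co)
M,_=cv2.estimateAffinePartial2D(loc,co);th=np.degrees(np.arctan2(M[1,0],M[0,0]));print('stand',M[:,2],th,np.hypot(*M[:,0]))
R=np.array([[np.cos(np.radians(th)),-np.sin(np.radians(th))],[np.sin(np.radians(th)),np.cos(np.radians(th))]])
o=co.mean(0)-R@loc.mean(0);print('o',o)
L=lambda p:R.T@(p[:2]-o)*1000
for n,p,z in[('btn',(293,102),.125),('lr',(194,205),.077),('rr',(328,238),.077),('lid',(236,366),.104),('strip1',(205,443),.104),('strip0',(234,362),.104)]:
    w=ray('top',*C(*p),z);print(n,w,L(w))
for n,p in[('sm',(198,172)),('vial',(219,152)),('marker',(325,212)),('box',(350,170))]:
    w=ray('top',*p,.03);print(n,w,L(w))
t=cv2.imread('pics/top0.png')
g=t.max(2); 
m=((g<75)*255).astype(np.uint8); m[:148]=0
n,lab,st,ce=cv2.connectedComponentsWithStats(m); 
s=sense();print(np.degrees(np.arctan2(s['ee_rot'][1,0],s['ee_rot'][0,0])))
E
```

```text
[[ 0.77998833  0.07783385]
 [ 0.74652996 -0.11945218]
 [ 0.4469696  -0.06818968]
 [ 0.48056966  0.13009227]]
stand [0.59137362 0.00887552] -9.749941813893129 0.9984552919307494
o [0.59133937 0.00888141]
btn [ 0.69579198 -0.01080723  0.125     ] [106.27815637  -1.71536204]
lr [0.6435139  0.04356379 0.077     ] [45.54752038 43.01711512]
rr [ 0.6284999 -0.0394779  0.077    ] [ 44.81336902 -41.36773884]
lid [0.53997744 0.01176913 0.104     ] [-51.10910109  -5.85205431]
strip1 [0.49393383 0.02650914 0.104     ] [-98.9838712    0.87763537]
strip0 [0.54224606 0.01308021 0.104     ] [-49.09528525  -4.17572765]
sm [0.60473893 0.18250761 0.03      ] [-16.19731888 173.38758312]
vial [0.66208793 0.13367516 0.03      ] [ 48.59304066 134.9724194 ]
marker [ 0.52496175 -0.14552955  0.03      ] [ -39.26962161 -163.42162986]
box [ 0.63834737 -0.20625644  0.03      ] [  82.76229257 -204.06970885]
-18.388387361412395
```

```bash
python3 -m inch '[{"hand":1,"slide":[1,-2.3,0],"yaw":0},{"hand":1,"slide":[3.2,-7,0],"yaw":0.03},{"hand":1,"slide":[5.8,-12.6,0],"yaw":0.06},{"hand":1,"slide":[8.4,-18.2,0],"yaw":0.09},{"hand":1,"slide":[11,-23.8,0],"yaw":0.12},{"hand":1,"slide":[13.6,-29.4,0],"yaw":0.15},{"hand":1,"slide":[16.2,-35,0],"yaw":0.15},{"hand":1,"slide":[18.8,-40.6,0],"yaw":0.15},{"hand":1,"slide":[21.2,-46.2,0],"yaw":0.15},{"hand":1,"slide":[23.4,-51,0],"yaw":0.15}]'
python3 -m inch '[{"hand":1,"slide":[1.6,-3.6,0],"yaw":0},{"hand":1,"slide":[2.4,-5.4,-1],"yaw":0},{"hand":1,"slide":[2.6,-5.8,-4],"yaw":0},{"hand":1,"slide":[2.6,-5.8,-8],"yaw":0},{"hand":1,"slide":[2.6,-5.8,-12],"yaw":0},{"hand":1,"slide":[2.6,-5.8,-15],"yaw":0},{"hand":1,"slide":[2.6,-5.8,-17],"yaw":0},{"hand":1,"slide":[2.6,-5.8,-17.6],"yaw":0},{"hand":1,"slide":[2.6,-5.8,-17.6],"yaw":0}]'
python3 - <<'E'
from h import *
s=sense();print(s['tcp_pos'],s['wrist_force'],s['gripper_width'],s['joints'],np.degrees(np.arctan2(s['ee_rot'][1,0],s['ee_rot'][0,0])))
t=capture('top');s=capture('scene')
a=cv2.resize(t[105:255,205:335],None,fx=4,fy=4,interpolation=cv2.INTER_CUBIC)
b=cv2.resize(s[160:260,180:315],None,fx=2,fy=2,interpolation=cv2.INTER_CUBIC)
c=np.zeros((600,800,3),np.uint8);c[:,:520]=a;c[:200,525:795]=b;cv2.imwrite('pics/crop2.png',c)
E
```

```text
time_s: 1.35
tcp_pos: [0.4312, 0.081, 0.2922]
ee_rot: [[0.985, -0.17, -0.0], [-0.17, -0.985, 0.0], [-0.0, -0.0, -1.0]]
wrist_force: [1.2, 0.6, -0.0]
gripper_width: 0.014
time_s: 2.48
tcp_pos: [0.4571, 0.0251, 0.1163]
ee_rot: [[0.985, -0.17, -0.0], [-0.17, -0.985, -0.0], [-0.0, 0.0, -1.0]]
wrist_force: [0.3, 0.4, 0.7]
gripper_width: 0.007
[0.45712895 0.02511143 0.1162649 ] [0.2999341  0.36929343 0.74239235] 0.0067072272484106155 [ 2.35772325e+01  1.88466404e+01 -3.53766113e+01  1.22038123e-02
 -3.57995535e+01  5.66383118e+01] -9.774558593659217
```

View pics/crop2.png

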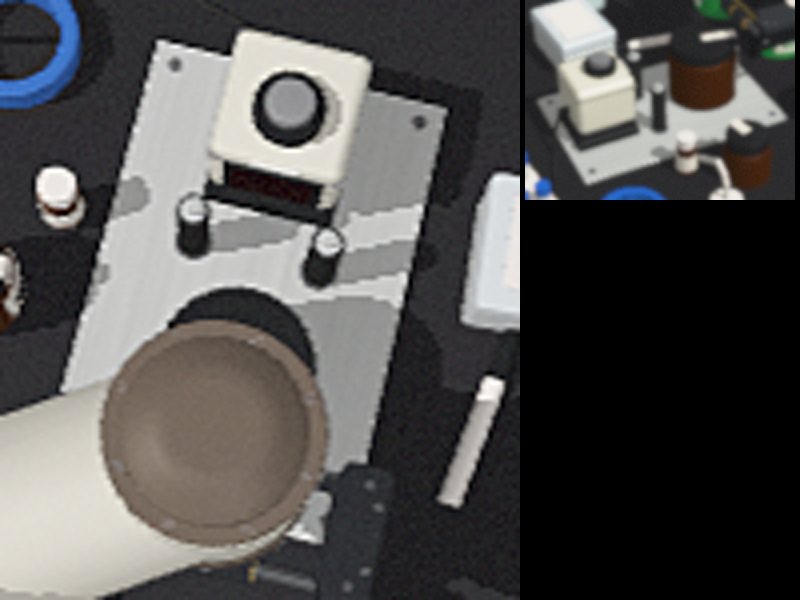

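The view shows the fingers behind the jar and the jar unmoved, with the wrist hiding its lid. Now I'll push.

```bash
python3 -m inch '[{"hand":1,"slide":[0.5,-0.04,0],"yaw":0},{"hand":1,"slide":[1.1,-0.09,0],"yaw":0},{"hand":1,"slide":[1.6,-0.13,0],"yaw":0},{"hand":1,"slide":[1.8,-0.14,0],"yaw":0},{"hand":1,"slide":[1.92,-0.15,0],"yaw":0},{"hand":1,"slide":[2.04,-0.16,0],"yaw":0},{"hand":1,"slide":[2.16,-0.17,0],"yaw":0},{"hand":1,"slide":[2.28,-0.18,0],"yaw":0},{"hand":1,"slide":[2.40,-0.19,0],"yaw":0},{"hand":1,"slide":[2.52,-0.2,0],"yaw":0}]' | grep -v rot
for i in 1; do python3 -m inch '[{"hand":1,"slide":[0.12,-0.01,0],"yaw":0},{"hand":1,"slide":[0.24,-0.02,0],"yaw":0},{"hand":1,"slide":[0.36,-0.03,0],"yaw":0},{"hand":1,"slide":[0.48,-0.04,0],"yaw":0},{"hand":1,"slide":[0.6,-0.05,0],"yaw":0},{"hand":1,"slide":[0.72,-0.06,0],"yaw":0},{"hand":1,"slide":[0.84,-0.07,0],"yaw":0},{"hand":1,"slide":[0.96,-0.08,0],"yaw":0},{"hand":1,"slide":[1.08,-0.08,0],"yaw":0},{"hand":1,"slide":[1.2,-0.09,0],"yaw":0}]'|grep -v rot;done
```

```text
time_s: 3.82
tcp_pos: [0.481, 0.023, 0.1161]
wrist_force: [-6.7, 3.3, 5.3]
gripper_width: 0.002
time_s: 5.08
tcp_pos: [0.491, 0.0214, 0.1158]
wrist_force: [-9.4, 0.2, 6.7]
gripper_width: 0.003
```

Run:
```python
from h import *
s=sense();print(s['wrist_force'],s['moment'],s['tcp_pos'])
s=capture('scene');crop('scene',s,175,150,170,120,4,'c3')
```

```text
[-9.43637277  0.21975695  6.72858588] [0.4456379  2.26165468 0.03477053] [0.49098464 0.02138231 0.11581875]
```

View pics/c3.png

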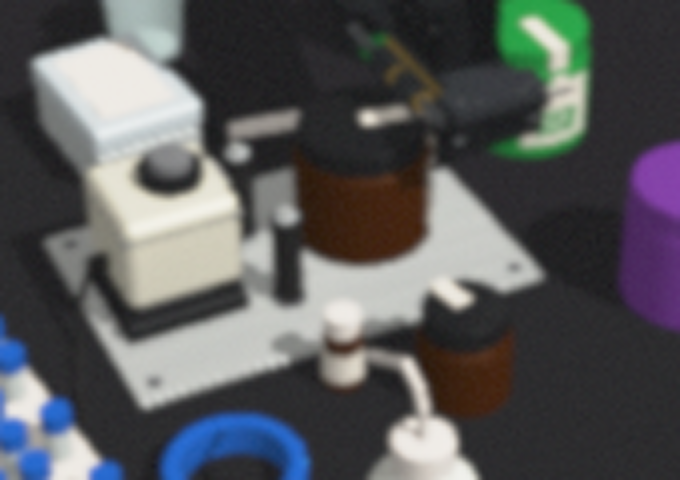

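The jar is upright and moving straight toward the rollers. Continuing, with a slight lift to relieve the downward drag.

```bash
python3 -m inch '[{"hand":1,"slide":[0.12,-0.01,0.02],"yaw":0},{"hand":1,"slide":[0.24,-0.02,0.04],"yaw":0},{"hand":1,"slide":[0.36,-0.03,0.06],"yaw":0},{"hand":1,"slide":[0.48,-0.04,0.08],"yaw":0},{"hand":1,"slide":[0.6,-0.05,0.1],"yaw":0},{"hand":1,"slide":[0.72,-0.06,0.1],"yaw":0},{"hand":1,"slide":[0.84,-0.07,0.1],"yaw":0},{"hand":1,"slide":[0.96,-0.08,0.1],"yaw":0},{"hand":1,"slide":[1.08,-0.08,0.1],"yaw":0},{"hand":1,"slide":[1.2,-0.09,0.1],"yaw":0}]'|grep -v rot
python3 -m inch '[{"hand":1,"slide":[0.12,-0.01,0],"yaw":0},{"hand":1,"slide":[0.24,-0.02,0],"yaw":0},{"hand":1,"slide":[0.36,-0.03,0],"yaw":0},{"hand":1,"slide":[0.48,-0.04,0],"yaw":0},{"hand":1,"slide":[0.6,-0.05,0],"yaw":0},{"hand":1,"slide":[0.72,-0.06,0],"yaw":0},{"hand":1,"slide":[0.84,-0.07,0],"yaw":0},{"hand":1,"slide":[0.96,-0.08,0],"yaw":0},{"hand":1,"slide":[1.08,-0.08,0],"yaw":0},{"hand":1,"slide":[1.2,-0.09,0],"yaw":0}]'|grep -v rot
```

```text
time_s: 6.38
tcp_pos: [0.5063, 0.0213, 0.1173]
wrist_force: [-3.5, 0.0, -1.0]
gripper_width: 0.007
time_s: 7.62
tcp_pos: [0.5183, 0.0204, 0.1173]
wrist_force: [-2.6, 1.2, -2.6]
gripper_width: 0.007
```

```bash
python3 -m inch '[{"hand":1,"slide":[0.12,-0.01,0],"yaw":0},{"hand":1,"slide":[0.24,-0.02,0],"yaw":0},{"hand":1,"slide":[0.36,-0.03,0],"yaw":0},{"hand":1,"slide":[0.48,-0.04,0],"yaw":0},{"hand":1,"slide":[0.6,-0.05,0],"yaw":0},{"hand":1,"slide":[0.72,-0.06,0],"yaw":0},{"hand":1,"slide":[0.84,-0.07,0],"yaw":0},{"hand":1,"slide":[0.96,-0.08,0],"yaw":0},{"hand":1,"slide":[1.04,-0.08,0],"yaw":0},{"hand":1,"slide":[1.1,-0.09,0],"yaw":0}]'|grep -v rot
python3 -m inch '[{"hand":1,"slide":[0.07,-0.01,0],"yaw":0},{"hand":1,"slide":[0.14,-0.01,0],"yaw":0},{"hand":1,"slide":[0.2,-0.02,0],"yaw":0}]'|grep -v rot
```

```text
time_s: 8.88
tcp_pos: [0.5269, 0.0193, 0.1164]
wrist_force: [-8.3, 3.5, -0.5]
gripper_width: 0.006
time_s: 9.25
tcp_pos: [0.5273, 0.0192, 0.1163]
wrist_force: [-12.5, 5.4, 3.0]
gripper_width: 0.004
```

Run:
```python
from h import *
t=capture('top');s=capture('scene')
a=cv2.resize(t[105:245,205:335],None,fx=4,fy=4,interpolation=cv2.INTER_CUBIC)[:,120:520]
b=cv2.resize(s[170:250,205:305],None,fx=4,fy=4,interpolation=cv2.INTER_CUBIC)
c=np.zeros((560,800,3),np.uint8);c[:,:400]=a;c[:320,400:]=b;cv2.imwrite('pics/c4.png',c)
```

```text
(no output)
```

View pics/c4.png

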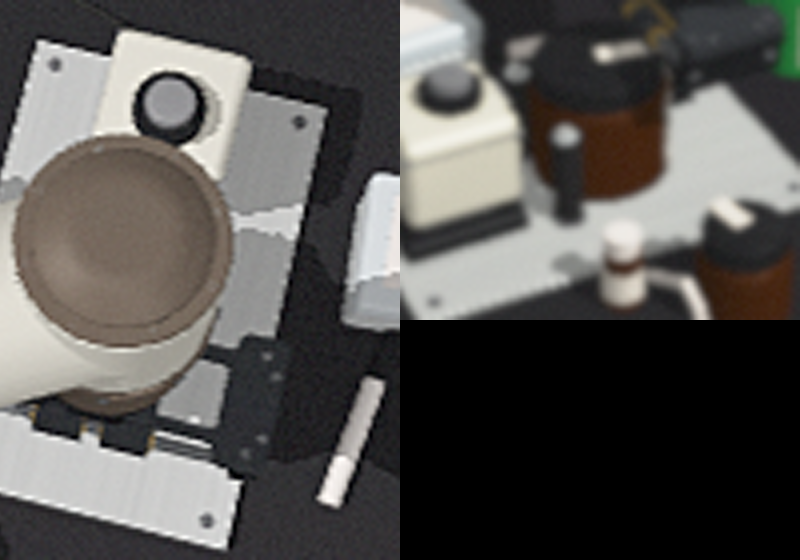

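```bash
cat >> h.py <<'E'
o=np.array([.5913,.0089]);th=np.radians(-9.75);R=np.array([[np.cos(th),-np.sin(th)],[np.sin(th),np.cos(th)]])
L=lambda p:R.T@(np.array(p)[:2]-o)*1000
W=lambda x,y:R@np.array([x,y])/1000+o
E
python3 - <<'E'
from h import *
print('strip inner',L(ray('scene',205+197/4,170+55/4,.104)))
for x,z in((530,.095),(667,.095)): print(L(ray('scene',205+(x-400)/4,170+65/4,z)))
for p,z in(((516-400,72),.077),((565-400,132),.077),((452-400,75),.125)): print(L(ray('scene',205+p[0]/4,170+p[1]/4,z)))
for q in [(-51,-6),(0,0),(-5,0)]: print(q,proj('scene',[*W(*q),.104]), (proj('scene',[*W(*q),.104])-[205,170])*4+[400,0])
E
```

```text
strip inner [-4.099762    1.92159511]
[ 37.69805653 -20.31544695]
[-47.99909968  23.61826453]
[ 40.32610204 -41.05528578]
[39.04282858 40.4720936 ]
[105.51841482   7.02840606]
(-51, -6) [267.9573367  178.11192663] [651.8293468  32.4477065]
(0, 0) [252.63219348 183.78242533] [590.52877393  55.12970133]
(-5, 0) [254.24706209 183.32327129] [596.98824834  53.29308518]
```

The scene crop shows the jar up against the rollers and upright: strip inner end at (598,55) in the crop, giving lid centre ≈ (-4,2) mm from the nest, less about 2 mm of view bias. Next are rolling strokes towards +y (clockwise), with the finger yaw following.

```bash
cat > stroke.py <<'E'
from h import *
import sys
# deltas (cm) about jar centre: rho, start phi, step, n, radial creep mm
rho,p0,st,n,cr=map(float,sys.argv[1:6])
P=lambda k:(rho-cr*k/n)*np.array([np.cos(np.radians(p0+st*k)),np.sin(np.radians(p0+st*k))])
for k in range(1,int(n)+1):
    d=R@(P(k)-P(0))/10;print('%.2f,%.2f yaw %.3f'%(d[0],d[1],np.radians(st*k)))
E
python3 stroke.py 58 180 -2 10 0; echo; python3 stroke.py 58 160 -2 10 0;echo; python3 stroke.py 58 140 -2 10 0
```

```text
0.04,0.20 yaw -0.035
0.08,0.40 yaw -0.070
0.13,0.59 yaw -0.105
0.19,0.79 yaw -0.140
0.26,0.98 yaw -0.175
0.33,1.17 yaw -0.209
0.41,1.35 yaw -0.244
0.49,1.54 yaw -0.279
0.58,1.72 yaw -0.314
0.68,1.90 yaw -0.349

0.10,0.17 yaw -0.035
0.21,0.34 yaw -0.070
0.33,0.51 yaw -0.105
0.45,0.67 yaw -0.140
0.58,0.83 yaw -0.175
0.71,0.98 yaw -0.209
0.85,1.13 yaw -0.244
0.99,1.28 yaw -0.279
1.14,1.42 yaw -0.314
1.29,1.55 yaw -0.349

0.16,0.13 yaw -0.035
0.32,0.25 yaw -0.070
0.48,0.37 yaw -0.105
0.65,0.48 yaw -0.140
0.83,0.58 yaw -0.175
1.00,0.68 yaw -0.209
1.18,0.78 yaw -0.244
1.37,0.86 yaw -0.279
1.55,0.94 yaw -0.314
1.74,1.01 yaw -0.349
```

```bash
python3 -m inch '[{"hand":1,"slide":[0.04,0.2,0],"yaw":-0.035},{"hand":1,"slide":[0.08,0.4,0],"yaw":-0.07},{"hand":1,"slide":[0.13,0.59,0],"yaw":-0.105},{"hand":1,"slide":[0.19,0.79,0],"yaw":-0.14},{"hand":1,"slide":[0.26,0.98,0],"yaw":-0.175}]'|grep -v rot
cat > st.py <<'E'
from h import *
s=sense();f=s['wrist_force'];p=L(s['tcp_pos']);fs=R.T@f[:2]
y=np.degrees(np.arctan2(s['ee_rot'][1,0],s['ee_rot'][0,0]))+9.75
c=np.array([-3,1.]);ph=np.degrees(np.arctan2(*(p-c)[::-1]))%360
n=np.array([np.cos(np.radians(180+y)),np.sin(np.radians(180+y))]);t=np.array([n[1],-n[0]])
print('t %.2f st'%s['time_s'],p.round(1),'phi %.1f rho %.1f yaw %.1f'%(ph,np.hypot(*(p-c)),y),'press %.1f drag %.1f fz %.1f'%(fs@n,-fs@t,f[2]))
E
python3 st.py
```

```text
time_s: 9.98
tcp_pos: [0.5315, 0.0283, 0.1163]
wrist_force: [-6.7, -2.0, -1.4]
gripper_width: 0.004
t 9.97 st [-62.2   9. ] phi 172.3 rho 59.8 yaw -10.2 press 5.6 drag 4.1 fz -1.4
```

```bash
python3 -m inch '[{"hand":1,"slide":[0.1,-0.03,0],"yaw":0},{"hand":1,"slide":[0.2,-0.06,0],"yaw":0}]'|grep -v rot; python3 st.py
python3 -m inch '[{"hand":1,"slide":[0.07,0.19,0],"yaw":-0.035},{"hand":1,"slide":[0.15,0.37,0],"yaw":-0.07},{"hand":1,"slide":[0.23,0.56,0],"yaw":-0.105},{"hand":1,"slide":[0.32,0.74,0],"yaw":-0.14},{"hand":1,"slide":[0.42,0.92,0],"yaw":-0.175}]'>/dev/null; python3 st.py
```

```text
time_s: 10.22
tcp_pos: [0.5319, 0.0278, 0.1162]
wrist_force: [-12.9, 3.5, 3.7]
gripper_width: 0.007
t 10.22 st [-61.8   8.6] phi 172.6 rho 59.2 yaw -10.1 press 13.4 drag 1.1 fz 3.7
t 10.85 st [-60.3  17.3] phi 164.1 rho 59.6 yaw -20.3 press 12.2 drag 7.2 fz 4.5
```

```bash
python3 -m inch '[{"hand":1,"slide":[0.1,0.17,0.02],"yaw":-0.035},{"hand":1,"slide":[0.21,0.34,0.04],"yaw":-0.07},{"hand":1,"slide":[0.33,0.51,0.06],"yaw":-0.105},{"hand":1,"slide":[0.45,0.67,0.06],"yaw":-0.14},{"hand":1,"slide":[0.58,0.83,0.06],"yaw":-0.175}]'>/dev/null; python3 st.py
python3 stroke.py 58 150 -2 10 0
```

```text
t 11.47 st [-56.9  26.9] phi 154.3 rho 59.8 yaw -30.3 press 16.6 drag 7.8 fz 3.8
0.13,0.15 yaw -0.035
0.27,0.30 yaw -0.070
0.41,0.45 yaw -0.105
0.56,0.58 yaw -0.140
0.71,0.72 yaw -0.175
0.87,0.85 yaw -0.209
1.03,0.97 yaw -0.244
1.20,1.09 yaw -0.279
1.36,1.20 yaw -0.314
1.54,1.30 yaw -0.349
```

```bash
python3 -m inch '[{"hand":1,"slide":[0.08,0.19,0.02],"yaw":-0.035},{"hand":1,"slide":[0.18,0.37,0.04],"yaw":-0.07},{"hand":1,"slide":[0.31,0.53,0.04],"yaw":-0.105},{"hand":1,"slide":[0.45,0.67,0.04],"yaw":-0.14},{"hand":1,"slide":[0.59,0.82,0.04],"yaw":-0.175}]'>/dev/null; python3 st.py
python3 stroke.py 58 140 -2 10 0
```

```text
t 12.10 st [-51.6  36.8] phi 143.6 rho 60.3 yaw -40.3 press 13.1 drag 7.3 fz 0.2
0.16,0.13 yaw -0.035
0.32,0.25 yaw -0.070
0.48,0.37 yaw -0.105
0.65,0.48 yaw -0.140
0.83,0.58 yaw -0.175
1.00,0.68 yaw -0.209
1.18,0.78 yaw -0.244
1.37,0.86 yaw -0.279
1.55,0.94 yaw -0.314
1.74,1.01 yaw -0.349
```

```bash
python3 -m inch '[{"hand":1,"slide":[0.16,0.13,0],"yaw":-0.035},{"hand":1,"slide":[0.32,0.26,0],"yaw":-0.07},{"hand":1,"slide":[0.47,0.38,0],"yaw":-0.105},{"hand":1,"slide":[0.64,0.49,0],"yaw":-0.14},{"hand":1,"slide":[0.81,0.6,0],"yaw":-0.175}]'>/dev/null; python3 st.py
python3 -m inch '[{"hand":1,"slide":[0.17,0.1,0],"yaw":-0.035},{"hand":1,"slide":[0.35,0.2,0],"yaw":-0.07},{"hand":1,"slide":[0.53,0.3,0],"yaw":-0.105}]'>/dev/null; python3 st.py
```

```text
t 12.72 st [-45.1  44.7] phi 133.9 rho 60.7 yaw -50.3 press 15.7 drag 8.8 fz 1.8
t 13.10 st [-39.8  49.5] phi 127.1 rho 60.9 yaw -56.3 press 15.3 drag 8.0 fz -1.4
```

```bash
python3 -m inch '[{"hand":1,"slide":[-0.2,0.4,0],"yaw":0},{"hand":1,"slide":[-0.5,1.1,0],"yaw":0},{"hand":1,"slide":[-1.0,2.3,0],"yaw":0.1},{"hand":1,"slide":[-2.5,1.0,0],"yaw":0.28},{"hand":1,"slide":[-3.9,-0.4,0],"yaw":0.46},{"hand":1,"slide":[-4.4,-2,0],"yaw":0.64},{"hand":1,"slide":[-4.8,-3.3,0],"yaw":0.82},{"hand":1,"slide":[-4.8,-3.8,0],"yaw":0.98},{"hand":1,"slide":[-4.8,-3.8,0],"yaw":0.98}]'>/dev/null; python3 st.py
python3 - <<'E'
from h import *
t=capture('top');s=capture('scene')
a=cv2.resize(t[105:245,205:335],None,fx=4,fy=4,interpolation=cv2.INTER_CUBIC)[:,120:520]
b=cv2.resize(s[170:250,205:305],None,fx=4,fy=4,interpolation=cv2.INTER_CUBIC)
c=np.zeros((560,800,3),np.uint8);c[:,:400]=a;c[:320,400:]=b;cv2.imwrite('pics/c5.png',c)
E
```

```text
t 14.22 st [-74.6   3.8] phi 177.8 rho 71.6 yaw -0.2 press -0.2 drag 0.6 fz -0.0
```

View pics/c5.png

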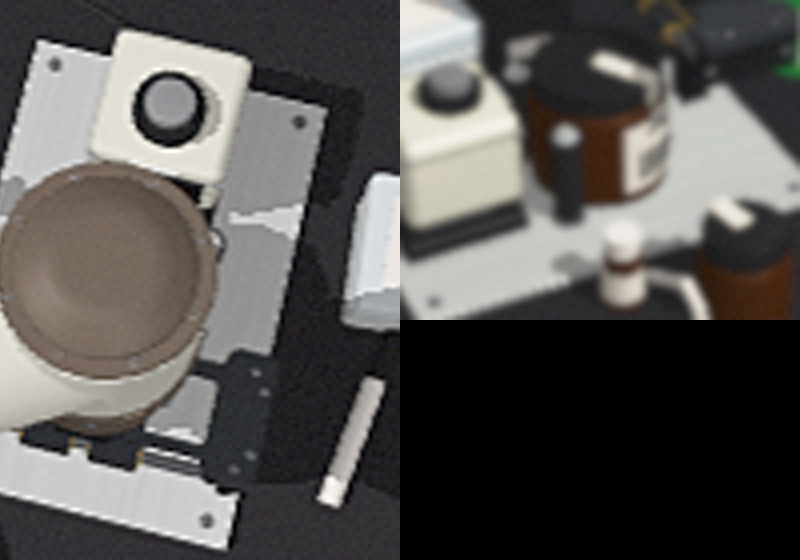

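The jar turned: the strip now runs from (597,58) to (655,80) in the scene crop, and the label is showing toward the scene camera.

```bash
cat > lab.py <<'E'
from h import *
import sys
x0,y0,x1,y1=map(float,sys.argv[1:5])
a=L(ray('scene',205+(x0-400)/4,170+y0/4,.104));b=L(ray('scene',205+(x1-400)/4,170+y1/4,.104))
print(a,b,'ang',np.degrees(np.arctan2(*(b-a)[::-1])),np.hypot(*(b-a)))
E
python3 lab.py 597 58 655 79
python3 stroke.py 58 180 -2 5 0; echo; python3 stroke.py 58 170 -2 5 0;echo; python3 stroke.py 58 160 -2 5 0
```

```text
[-2.51024348  5.2805028 ] [-27.06450382  46.56387868] ang 120.74306265300388 48.03362181740672
0.04,0.20 yaw -0.035
0.08,0.40 yaw -0.070
0.13,0.59 yaw -0.105
0.19,0.79 yaw -0.140
0.26,0.98 yaw -0.175

0.07,0.19 yaw -0.035
0.15,0.38 yaw -0.070
0.23,0.56 yaw -0.105
0.33,0.74 yaw -0.140
0.42,0.92 yaw -0.175

0.10,0.17 yaw -0.035
0.21,0.34 yaw -0.070
0.33,0.51 yaw -0.105
0.45,0.67 yaw -0.140
0.58,0.83 yaw -0.175
```

```bash
python3 -m inch '[{"hand":1,"slide":[0.1,-0.2,0],"yaw":0},{"hand":1,"slide":[0.3,-0.43,0],"yaw":0},{"hand":1,"slide":[0.6,-0.48,0],"yaw":0},{"hand":1,"slide":[0.75,-0.5,0],"yaw":0},{"hand":1,"slide":[0.85,-0.52,0],"yaw":0},{"hand":1,"slide":[0.95,-0.54,0],"yaw":0},{"hand":1,"slide":[1.05,-0.56,0],"yaw":0},{"hand":1,"slide":[1.15,-0.57,0],"yaw":0},{"hand":1,"slide":[1.25,-0.59,0],"yaw":0},{"hand":1,"slide":[1.35,-0.6,0],"yaw":0}]'>/dev/null; python3 st.py
python3 -m inch '[{"hand":1,"slide":[0.08,-0.01,0],"yaw":0},{"hand":1,"slide":[0.16,-0.02,0],"yaw":0}]'>/dev/null; python3 st.py
```

```text
t 15.57 st [-61.5  -0.1] phi 181.1 rho 58.5 yaw -0.0 press 1.0 drag -1.0 fz 1.4
t 15.82 st [-61.2  -0.2] phi 181.2 rho 58.3 yaw -0.1 press 6.7 drag -2.2 fz 5.2
```

```bash
python3 -m inch '[{"hand":1,"slide":[0.08,-0.01,0.02],"yaw":0},{"hand":1,"slide":[0.16,-0.02,0.04],"yaw":0}]'>/dev/null; python3 st.py
python3 -m inch '[{"hand":1,"slide":[0.04,0.2,0.02],"yaw":-0.035},{"hand":1,"slide":[0.09,0.4,0.03],"yaw":-0.07},{"hand":1,"slide":[0.16,0.59,0.04],"yaw":-0.105},{"hand":1,"slide":[0.23,0.78,0.04],"yaw":-0.14},{"hand":1,"slide":[0.3,0.97,0.04],"yaw":-0.175}]'>/dev/null; python3 st.py
```

```text
t 16.07 st [-61.   -0.3] phi 181.3 rho 58.0 yaw -0.1 press 10.5 drag -4.1 fz 5.5
t 16.70 st [-61.3   7.6] phi 173.6 rho 58.7 yaw -10.2 press 7.9 drag 4.9 fz 2.7
```

```bash
python3 -m inch '[{"hand":1,"slide":[0.07,-0.02,0],"yaw":0},{"hand":1,"slide":[0.19,0.15,0],"yaw":-0.035},{"hand":1,"slide":[0.28,0.33,0],"yaw":-0.07},{"hand":1,"slide":[0.36,0.52,0],"yaw":-0.105},{"hand":1,"slide":[0.46,0.7,0],"yaw":-0.14},{"hand":1,"slide":[0.55,0.88,0],"yaw":-0.175}]'>/dev/null; python3 st.py
```

```text
t 17.45 st [-59.9  16.1] phi 165.1 rho 58.9 yaw -20.3 press 11.9 drag 8.0 fz 6.5
```

```bash
python3 -m inch '[{"hand":1,"slide":[0.1,0.17,0.04],"yaw":-0.035},{"hand":1,"slide":[0.21,0.35,0.07],"yaw":-0.07},{"hand":1,"slide":[0.32,0.52,0.09],"yaw":-0.105},{"hand":1,"slide":[0.43,0.69,0.09],"yaw":-0.14},{"hand":1,"slide":[0.55,0.85,0.09],"yaw":-0.175}]'>/dev/null; python3 st.py
```

```text
t 18.07 st [-56.6  25.8] phi 155.2 rho 59.0 yaw -30.4 press 13.2 drag 8.0 fz 4.0
```

```bash
python3 -m inch '[{"hand":1,"slide":[0.12,0.16,0.02],"yaw":-0.035},{"hand":1,"slide":[0.24,0.32,0.04],"yaw":-0.07},{"hand":1,"slide":[0.37,0.48,0.05],"yaw":-0.105},{"hand":1,"slide":[0.51,0.63,0.05],"yaw":-0.14},{"hand":1,"slide":[0.65,0.77,0.05],"yaw":-0.175}]'>/dev/null; python3 st.py
```

```text
t 18.70 st [-51.   35.4] phi 144.4 rho 59.1 yaw -40.4 press 12.4 drag 7.2 fz 0.8
```

```bash
python3 -m inch '[{"hand":1,"slide":[0.16,0.13,0],"yaw":-0.035},{"hand":1,"slide":[0.31,0.26,0],"yaw":-0.07},{"hand":1,"slide":[0.46,0.39,0],"yaw":-0.105},{"hand":1,"slide":[0.62,0.51,0],"yaw":-0.14},{"hand":1,"slide":[0.79,0.62,0],"yaw":-0.175}]'>/dev/null; python3 st.py
python3 -m inch '[{"hand":1,"slide":[0.17,0.1,0],"yaw":-0.035},{"hand":1,"slide":[0.34,0.21,0],"yaw":-0.07},{"hand":1,"slide":[0.52,0.31,0],"yaw":-0.105},{"hand":1,"slide":[0.7,0.4,0],"yaw":-0.14}]'>/dev/null; python3 st.py
```

```text
t 19.32 st [-43.5  43.8] phi 133.4 rho 58.9 yaw -50.4 press 12.0 drag 8.0 fz -2.5
t 19.82 st [-36.3  49.5] phi 124.5 rho 58.8 yaw -58.4 press 9.4 drag 7.2 fz -4.4
```

```bash
python3 -m inch '[{"hand":1,"slide":[-0.2,0.4,-0.02],"yaw":0},{"hand":1,"slide":[-0.5,1.1,-0.1],"yaw":0},{"hand":1,"slide":[-1.2,2.3,-0.1],"yaw":0.1},{"hand":1,"slide":[-2.7,1.0,-0.1],"yaw":0.28},{"hand":1,"slide":[-4.1,-0.4,-0.1],"yaw":0.46},{"hand":1,"slide":[-4.7,-2,-0.1],"yaw":0.64},{"hand":1,"slide":[-5.2,-3.3,-0.1],"yaw":0.82},{"hand":1,"slide":[-5.2,-4.1,-0.1],"yaw":1.0},{"hand":1,"slide":[-5.2,-4.1,-0.1],"yaw":1.015}]'>/dev/null; python3 st.py
python3 - <<'E'
from h import *
s=capture('scene')
crop('scene',s,205,170,100,80,4,'c6')
E
```

```text
t 20.95 st [-74.8   1. ] phi 180.0 rho 71.8 yaw -0.1 press -0.2 drag -0.5 fz 0.5
```

View pics/c6.png

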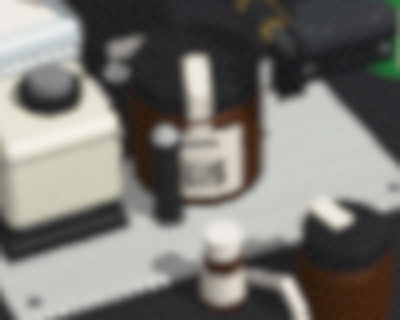

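Strip now (196,56)→(201,86), with the label facing the scene camera past the left roller.

```bash
python3 lab.py 596 56 600 85
python3 -m inch '[{"hand":1,"slide":[0.1,-0.03,0],"yaw":0},{"hand":1,"slide":[0.3,-0.1,0],"yaw":0},{"hand":1,"slide":[0.6,-0.15,0],"yaw":0},{"hand":1,"slide":[0.75,-0.18,0],"yaw":0},{"hand":1,"slide":[0.85,-0.2,0],"yaw":0},{"hand":1,"slide":[0.95,-0.22,0],"yaw":0},{"hand":1,"slide":[1.05,-0.24,0],"yaw":0},{"hand":1,"slide":[1.15,-0.25,0],"yaw":0},{"hand":1,"slide":[1.25,-0.27,0],"yaw":0},{"hand":1,"slide":[1.35,-0.28,0],"yaw":0}]'>/dev/null; python3 st.py
python3 -m inch '[{"hand":1,"slide":[0.08,-0.01,0.01],"yaw":0},{"hand":1,"slide":[0.16,-0.02,0.02],"yaw":0}]'>/dev/null; python3 st.py
```

```text
[-2.94666325  2.72369222] [ 9.65435667 35.78620378] ang 69.13679930934691 35.38241616330844
t 22.25 st [-61.5   0.6] phi 180.4 rho 58.5 yaw -0.0 press 0.0 drag 0.6 fz -0.3
t 22.50 st [-61.    0.5] phi 180.4 rho 58.0 yaw -0.1 press 6.1 drag -2.9 fz 2.6
```

```bash
python3 -m inch '[{"hand":1,"slide":[0.08,-0.01,0.02],"yaw":0},{"hand":1,"slide":[0.18,-0.02,0.04],"yaw":0}]'>/dev/null; python3 st.py
python3 -m inch '[{"hand":1,"slide":[0.04,0.2,0.02],"yaw":-0.035},{"hand":1,"slide":[0.1,0.4,0.03],"yaw":-0.07},{"hand":1,"slide":[0.18,0.58,0.04],"yaw":-0.105},{"hand":1,"slide":[0.26,0.77,0.04],"yaw":-0.14},{"hand":1,"slide":[0.34,0.96,0.04],"yaw":-0.175}]'>/dev/null; python3 st.py
```

```text
t 22.75 st [-60.7   0.4] phi 180.6 rho 57.7 yaw -0.1 press 9.6 drag -4.6 fz 5.5
t 23.38 st [-59.8   8.8] phi 172.1 rho 57.3 yaw -10.2 press 5.3 drag 2.8 fz -0.2
```

```bash
python3 -m inch '[{"hand":1,"slide":[0.09,-0.03,0],"yaw":0},{"hand":1,"slide":[0.18,-0.06,0],"yaw":0}]'>/dev/null; python3 st.py
python3 -m inch '[{"hand":1,"slide":[0.08,0.18,0],"yaw":-0.035},{"hand":1,"slide":[0.17,0.36,0],"yaw":-0.07},{"hand":1,"slide":[0.25,0.55,0],"yaw":-0.105},{"hand":1,"slide":[0.34,0.73,0],"yaw":-0.14},{"hand":1,"slide":[0.43,0.91,0],"yaw":-0.175}]'>/dev/null; python3 st.py
```

```text
t 23.62 st [-59.4   8.8] phi 172.1 rho 56.9 yaw -10.2 press 12.5 drag -0.3 fz 6.7
t 24.25 st [-57.7  17.2] phi 163.5 rho 57.0 yaw -20.3 press 8.9 drag 6.8 fz 0.3
```

```bash
python3 -m inch '[{"hand":1,"slide":[0.14,0.15,0],"yaw":-0.035},{"hand":1,"slide":[0.27,0.31,0],"yaw":-0.07},{"hand":1,"slide":[0.4,0.47,0],"yaw":-0.105},{"hand":1,"slide":[0.53,0.62,0],"yaw":-0.14},{"hand":1,"slide":[0.66,0.78,0],"yaw":-0.175}]'>/dev/null; python3 st.py
```

```text
t 24.88 st [-54.3  25.6] phi 154.4 rho 56.8 yaw -30.4 press 13.2 drag 8.9 fz 5.1
```

```bash
python3 -m inch '[{"hand":1,"slide":[0.13,0.15,0.04],"yaw":-0.035},{"hand":1,"slide":[0.27,0.31,0.06],"yaw":-0.07},{"hand":1,"slide":[0.4,0.46,0.06],"yaw":-0.105},{"hand":1,"slide":[0.54,0.6,0.06],"yaw":-0.14},{"hand":1,"slide":[0.69,0.74,0.06],"yaw":-0.175}]'>/dev/null; python3 st.py
```

```text
t 25.50 st [-48.2  34.9] phi 143.1 rho 56.5 yaw -40.4 press 10.9 drag 8.3 fz 0.3
```

```bash
python3 -m inch '[{"hand":1,"slide":[0.18,0.11,0],"yaw":-0.035},{"hand":1,"slide":[0.34,0.22,0],"yaw":-0.07},{"hand":1,"slide":[0.51,0.34,0],"yaw":-0.105},{"hand":1,"slide":[0.68,0.45,0],"yaw":-0.14},{"hand":1,"slide":[0.85,0.56,0],"yaw":-0.175}]'>/dev/null; python3 st.py
python3 -m inch '[{"hand":1,"slide":[0.17,0.1,0],"yaw":-0.035},{"hand":1,"slide":[0.35,0.2,0],"yaw":-0.07},{"hand":1,"slide":[0.53,0.29,0],"yaw":-0.105},{"hand":1,"slide":[0.71,0.38,0],"yaw":-0.14}]'>/dev/null; python3 st.py
```

```text
t 26.12 st [-41.1  42.9] phi 132.2 rho 56.6 yaw -50.4 press 14.9 drag 9.5 fz 1.7
t 26.62 st [-33.8  49. ] phi 122.7 rho 57.0 yaw -58.4 press 14.8 drag 8.0 fz -1.1
```

```bash
python3 -m inch '[{"hand":1,"slide":[-0.2,0.4,0],"yaw":0},{"hand":1,"slide":[-0.6,1.3,0],"yaw":0},{"hand":1,"slide":[-1.2,2.5,1],"yaw":0.1},{"hand":1,"slide":[-2.5,2.0,4],"yaw":0.28},{"hand":1,"slide":[-4.5,-1,8],"yaw":0.46},{"hand":1,"slide":[-7,-5.5,10],"yaw":0.64},{"hand":1,"slide":[-9,-10.5,10],"yaw":0.82},{"hand":1,"slide":[-10.5,-15,10],"yaw":1.0},{"hand":1,"slide":[-11.1,-17.9,10],"yaw":1.015},{"hand":1,"slide":[-11.1,-17.9,10],"yaw":1.015}]'>/dev/null; python3 st.py
cat > look.py <<'E'
from h import *
import sys
t=capture('top');s=capture('scene')
a=cv2.resize(t[105:245,205:335],None,fx=4,fy=4,interpolation=cv2.INTER_CUBIC)[:,120:520]
b=cv2.resize(s[170:250,205:305],None,fx=4,fy=4,interpolation=cv2.INTER_CUBIC)
c=np.zeros((560,800,3),np.uint8);c[:,:400]=a;c[:320,400:]=b;cv2.imwrite(f'pics/{sys.argv[1]}.png',c)
for n,im in(('top',t),('scene',s)):
    q=proj(n,[*W(-2,0),.104]);w=np.zeros(im.shape[:2],np.uint8)
    pts=np.array([proj(n,[*W(-2+44*np.cos(x),44*np.sin(x)),.104]) for x in np.linspace(0,6.28,40)]).astype(np.int32)
    cv2.fillPoly(w,[pts],1);g=im.min(2);m=(g>110)&(w>0)
    v,u=np.nonzero(m);P=np.array([L(ray(n,x,y,.104)) for x,y in zip(u,v)])
    if len(P)<8: print(n,'no strip');continue
    wt=np.ones(len(P));c0=P.mean(0);_,S,V=np.linalg.svd(P-c0);d=V[0]*np.sign(V[0]@(c0-[-2,0]))
    print(n,len(P),'mean',c0.round(1),'axis ang %.1f'%np.degrees(np.arctan2(d[1],d[0])),'ends',(P@d).min().round(1),(P@d).max().round(1),'sv',S.round(0))
E
python3 look.py c7
```

```text
t 27.88 st [-106.3 -147.2] phi 235.1 rho 180.6 yaw -0.2 press 0.4 drag 0.1 fz 1.1
top 479 mean [-13.9  -0. ] axis ang -156.9 ends -44.1 45.1 sv [532. 365.]
scene 78 mean [18.6  4.1] axis ang 94.9 ends -41.4 26.3 sv [148. 103.]
```

View pics/c7.png

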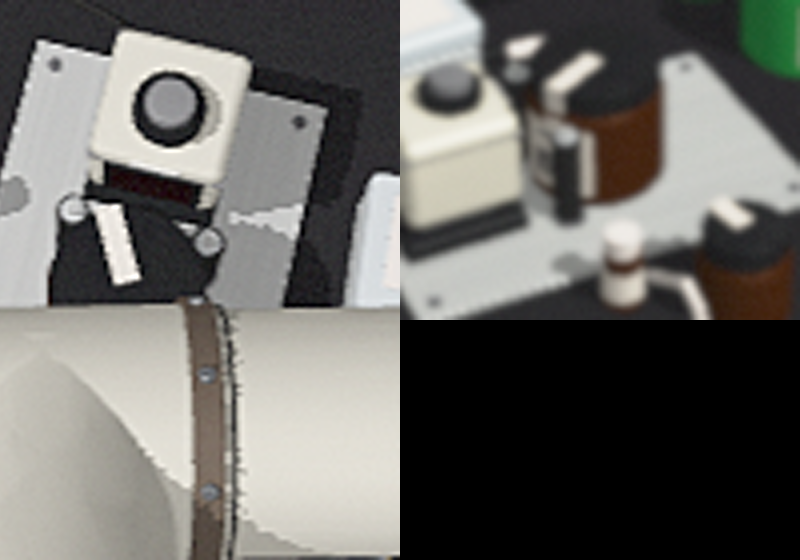

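Top view: strip midline from about (127,284) to (104,207). Scene view: from about (598,60) to (556,95). The jar is seated between both rollers.

Run:
```python
from h import *
import cv2
c=cv2.imread('pics/c7.png')
def ang(n,pts):
    p=np.array(pts);d=p[1]-p[0];return np.degrees(np.arctan2(d[1],d[0]))
T=lambda x,y:L(ray('top',*C(x+120,y),.104)); S=lambda x,y:L(ray('scene',205+(x-400)/4,170+y/4,.104))
# strip masks, min-area rect corners through rays
for n,f,box in(('top',T,(88,204,145,290)),('scene',S,(540,48,612,112))):
    x0,y0,x1,y1=box;m=(c[y0:y1,x0:x1].min(2)>140).astype(np.uint8)
    k,l,st,ce=cv2.connectedComponentsWithStats(m);i=1+st[1:,4].argmax()
    v,u=np.nonzero(l==i);P=np.array([f(a+x0,b+y0) for a,b in zip(u,v)])
    r=cv2.minAreaRect(P.astype(np.float32));b=cv2.boxPoints(r)
    e=[b[1]-b[0],b[2]-b[1]];e=max(e,key=np.linalg.norm);print(n,r,np.degrees(np.arctan2(e[1],e[0])),'len',np.linalg.norm(e))
print(T(127,284),T(104,207),S(598,60),S(556,95))
print('rollers',[L(ray('top',*C(x+120,y),.077)) for x,y in((73,208),(208,240))])
```

```text
top ((22.191404342651367, 11.909293174743652), (52.52600860595703, 17.95793914794922), 31.07190704345703) 31.071901 len 52.52601Traceback (most recent call last):
  File "<stdin>", line 11, in <module>
  File "<stdin>", line 6, in <lambda>
  File "h.py", line 4, in ray
    m=camera_model(n);K=m['mtx'];R=m['orientation'];o=m['xyz']
ValueError: time passes only in moves, steps and waits
```

```bash
python3 - <<'E'
s=open('h.py').read()
s=s.replace("def ray(","import functools\ncamera_model=functools.lru_cache(None)(camera_model)\ndef ray(",1)
open('h.py','w').write(s)
E
python3 - <<'E'
from h import *
c=cv2.imread('pics/c7.png')
T=lambda x,y:L(ray('top',*C(x+120,y),.104)); S=lambda x,y:L(ray('scene',205+(x-400)/4,170+y/4,.104))
for n,f,box in(('top',T,(88,200,145,290)),('scene',S,(544,48,612,86))):
    x0,y0,x1,y1=box;m=(c[y0:y1,x0:x1].min(2)>140).astype(np.uint8)
    k,l,st,ce=cv2.connectedComponentsWithStats(m);i=1+st[1:,4].argmax()
    v,u=np.nonzero(l==i);P=np.array([f(a+x0,b+y0) for a,b in zip(u,v)])
    r=cv2.minAreaRect(P.astype(np.float32));_,_,V=np.linalg.svd(P-P.mean(0),full_matrices=False);print(n,r,np.degrees(np.arctan2(V[0,1],V[0,0])))
for a in(T(127,284),T(104,207)),(S(598,60),S(556,93)): print(a,np.degrees(np.arctan2(*(a[1]-a[0])[::-1])))
print('rollers',[L(ray('top',*C(x+120,y),.077)) for x,y in((73,208),(208,240))],'btn',L(ray('top',*C(169+120,102),.125)))
E
```

```text
top ((22.875946044921875, 12.321778297424316), (54.12443542480469, 17.95793914794922), 31.07190704345703) -149.29051578111876
scene ((18.245777130126953, 13.678016662597656), (47.24303436279297, 17.850435256958008), 27.32228660583496) 26.068450311312894
(array([-1.95953515, -0.67845359]), array([40.53014843, 23.49965329])) 29.641380673260095
(array([-2.0751262,  7.8296826]), array([40.37268943, 30.65998704])) 28.27332082902014
rollers [array([43.58056938, 43.14034756]), array([ 43.62099884, -41.65870519])] btn [105.75633188   0.55276893]
```

```bash
python3 -m inch '[{"hand":1,"slide":[0.6,2.5,0],"yaw":0},{"hand":1,"slide":[1.7,7,0],"yaw":0},{"hand":1,"slide":[2.9,11.5,0],"yaw":0},{"hand":1,"slide":[3.5,14,-1],"yaw":0},{"hand":1,"slide":[3.6,14.3,-4],"yaw":0},{"hand":1,"slide":[3.6,14.3,-8],"yaw":0},{"hand":1,"slide":[3.6,14.3,-10],"yaw":0},{"hand":1,"slide":[4.3,14.2,-10.1],"yaw":0},{"hand":1,"slide":[5.3,14,-10.1],"yaw":0},{"hand":1,"slide":[5.5,14,-10.1],"yaw":0}]'>/dev/null; python3 st.py
```

```text
t 29.23 st [-74.2   2.2] phi 179.0 rho 71.2 yaw -0.0 press -0.6 drag -0.1 fz -0.1
```

```bash
python3 -m inch '[{"hand":1,"slide":[0.2,-0.1,0],"yaw":0},{"hand":1,"slide":[0.5,-0.25,0],"yaw":0},{"hand":1,"slide":[0.75,-0.35,0],"yaw":0},{"hand":1,"slide":[0.85,-0.37,0],"yaw":0},{"hand":1,"slide":[0.95,-0.39,0],"yaw":0},{"hand":1,"slide":[1.05,-0.41,0],"yaw":0},{"hand":1,"slide":[1.15,-0.43,0],"yaw":0},{"hand":1,"slide":[1.25,-0.44,0],"yaw":0},{"hand":1,"slide":[1.35,-0.46,0],"yaw":0},{"hand":1,"slide":[1.45,-0.48,0],"yaw":0}]'>/dev/null; python3 st.py
python3 -m inch '[{"hand":1,"slide":[0.08,-0.01,0.01],"yaw":0},{"hand":1,"slide":[0.16,-0.02,0.02],"yaw":0}]'>/dev/null; python3 st.py
```

```text
t 30.48 st [-61.8  -0.9] phi 181.9 rho 58.8 yaw -0.1 press 6.0 drag -2.1 fz 3.5
t 30.73 st [-61.6  -0.9] phi 181.9 rho 58.6 yaw -0.1 press 9.1 drag -3.8 fz 5.8
```

```bash
python3 -m inch '[{"hand":1,"slide":[0.07,-0.01,0.03],"yaw":0},{"hand":1,"slide":[0.14,-0.02,0.05],"yaw":0}]'>/dev/null; python3 st.py
python3 -m inch '[{"hand":1,"slide":[0.05,0.2,0.02],"yaw":-0.035},{"hand":1,"slide":[0.12,0.4,0.03],"yaw":-0.07},{"hand":1,"slide":[0.2,0.58,0.04],"yaw":-0.105}]'>/dev/null; python3 st.py
```

```text
t 30.98 st [-61.4  -1. ] phi 182.0 rho 58.4 yaw -0.1 press 12.2 drag -4.3 fz 5.7
t 31.35 st [-61.6   2.6] phi 178.4 rho 58.6 yaw -6.2 press 8.0 drag 5.1 fz 3.4
```

```bash
python3 -m inch '[{"hand":1,"slide":[0.11,-0.02,0],"yaw":0},{"hand":1,"slide":[0.18,0.17,0.01],"yaw":-0.035},{"hand":1,"slide":[0.26,0.35,0.02],"yaw":-0.07},{"hand":1,"slide":[0.34,0.54,0.02],"yaw":-0.105},{"hand":1,"slide":[0.42,0.72,0.02],"yaw":-0.14},{"hand":1,"slide":[0.5,0.91,0.02],"yaw":-0.175}]'>/dev/null; python3 st.py
python3 -m inch '[{"hand":1,"slide":[0.1,0.18,0.02],"yaw":-0.035},{"hand":1,"slide":[0.2,0.35,0.03],"yaw":-0.07},{"hand":1,"slide":[0.31,0.53,0.03],"yaw":-0.105}]'>/dev/null; python3 st.py
```

```text
t 32.10 st [-60.6  11.4] phi 169.8 rho 58.5 yaw -16.3 press 12.3 drag 7.1 fz 5.8
t 32.48 st [-59.4  17.2] phi 164.0 rho 58.6 yaw -22.3 press 15.1 drag 8.3 fz 7.1
```

```bash
python3 -m inch '[{"hand":1,"slide":[0.08,0.19,0.03],"yaw":-0.035},{"hand":1,"slide":[0.17,0.36,0.06],"yaw":-0.07},{"hand":1,"slide":[0.29,0.53,0.08],"yaw":-0.105},{"hand":1,"slide":[0.41,0.69,0.08],"yaw":-0.14},{"hand":1,"slide":[0.54,0.84,0.08],"yaw":-0.175},{"hand":1,"slide":[0.61,0.92,0.08],"yaw":-0.193}]'>/dev/null; python3 st.py
```

```text
t 33.23 st [-55.4  27.9] phi 152.8 rho 58.9 yaw -33.4 press 16.7 drag 7.6 fz 4.3
```

```bash
python3 -m inch '[{"hand":1,"slide":[-0.35,0.3,0],"yaw":0},{"hand":1,"slide":[-1,0.9,0],"yaw":0},{"hand":1,"slide":[-2.2,1.8,1],"yaw":0.1},{"hand":1,"slide":[-3.5,1.2,4],"yaw":0.28},{"hand":1,"slide":[-5,-2,8],"yaw":0.46},{"hand":1,"slide":[-6.5,-6.5,10],"yaw":0.58},{"hand":1,"slide":[-7.5,-11,10],"yaw":0.58},{"hand":1,"slide":[-8,-15,10],"yaw":0.58},{"hand":1,"slide":[-8,-16.4,10],"yaw":0.58},{"hand":1,"slide":[-8,-16.4,10],"yaw":0.58}]'>/dev/null; python3 st.py
python3 look.py c8 >/dev/null
```

```text
t 34.48 st [ -97.3 -144.4] phi 237.0 rho 173.3 yaw -0.0 press -0.0 drag -0.2 fz -0.0
```

View pics/c8.png

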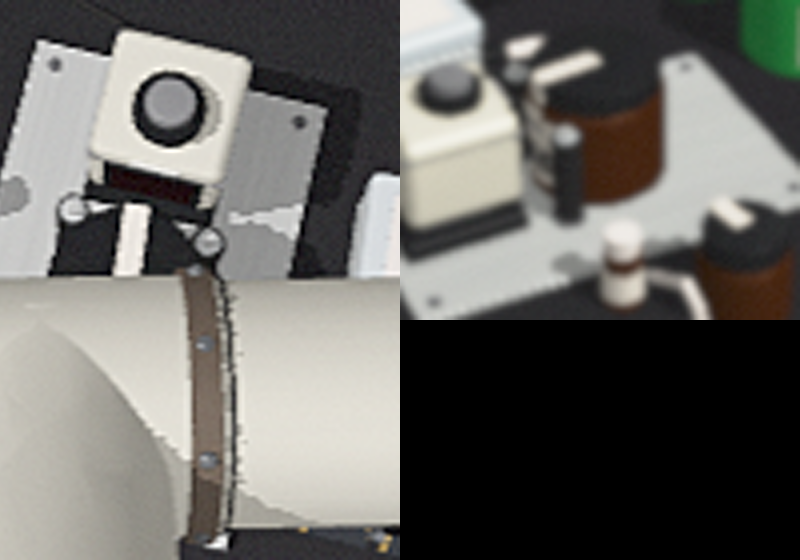

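The jar turned less than planned. In the top view the strip runs from (127,276) to (136,204), and in the scene view from (600,58) to (533,78).

```bash
cat > ang.py <<'E'
from h import *
import sys
c=cv2.imread('pics/'+sys.argv[1]+'.png')
T=lambda x,y:L(ray('top',*C(x+120,y),.104)); S=lambda x,y:L(ray('scene',205+(x-400)/4,170+y/4,.104))
g=[int(a) for a in sys.argv[2:]]
for n,f,box in(('top',T,g[:4]),('scene',S,g[4:])):
    x0,y0,x1,y1=box;m=(c[y0:y1,x0:x1].min(2)>140).astype(np.uint8)
    k,l,st,ce=cv2.connectedComponentsWithStats(m);i=1+st[1:,4].argmax()
    v,u=np.nonzero(l==i);P=np.array([f(a+x0,b+y0) for a,b in zip(u,v)])
    r=cv2.minAreaRect(P.astype(np.float32));_,_,V=np.linalg.svd(P-P.mean(0),full_matrices=False);d=V[0]*np.sign(V[0,0])
    mid=P[(P[:,0]>P[:,0].min()+6)&(P[:,0]<P[:,0].max()-6)];k=np.polyfit(mid[:,0],mid[:,1],1)
    print(n,'rect',np.round(r[0],1),np.round(r[1],1),round(r[2],1),'pca %.1f'%np.degrees(np.arctan2(d[1],d[0])),'mean',P.mean(0).round(1),'x',P[:,0].min().round(1),P[:,0].max().round(1))
E
python3 ang.py c8 105 200 155 270 526 48 612 86
python3 - <<'E'
from h import *
T=lambda x,y:L(ray('top',*C(x+120,y),.104)); S=lambda x,y:L(ray('scene',205+(x-400)/4,170+y/4,.104))
for a in(T(127,274),T(136,207)),(S(600,58),S(536,77)): print(a,np.degrees(np.arctan2(*(a[1]-a[0])[::-1])))
E
```

```text
top rect [26.5  2.9] [41.5 16.4] 5.7 pca 4.5 mean [26.6  3. ] x 5.0 47.6
scene rect [22.9  6.1] [52.1 18.5] 5.7 pca 7.5 mean [22.8  6.3] x -3.1 48.4
(array([3.92366721, 0.72718716]), array([45.09137941,  5.07499186])) 6.028773762339192
(array([-4.37484543,  6.23662237]), array([44.80088526,  7.04051213])) 0.9365471063008421
```

```bash
python3 -m inch '[{"hand":1,"slide":[0.4,2.5,0],"yaw":0},{"hand":1,"slide":[1.2,7,0],"yaw":0},{"hand":1,"slide":[2.2,11.5,0],"yaw":0},{"hand":1,"slide":[2.7,13.8,-1],"yaw":0},{"hand":1,"slide":[2.8,14.1,-4],"yaw":0},{"hand":1,"slide":[2.8,14.1,-8],"yaw":0},{"hand":1,"slide":[2.8,14.1,-10.1],"yaw":0},{"hand":1,"slide":[3.6,14,-10.2],"yaw":0},{"hand":1,"slide":[4.4,13.9,-10.2],"yaw":0},{"hand":1,"slide":[4.5,13.8,-10.2],"yaw":0}]'>/dev/null; python3 st.py
python3 -m inch '[{"hand":1,"slide":[0.2,-0.03,0],"yaw":0},{"hand":1,"slide":[0.5,-0.07,0],"yaw":0},{"hand":1,"slide":[0.75,-0.12,0],"yaw":0},{"hand":1,"slide":[0.85,-0.14,0],"yaw":0},{"hand":1,"slide":[0.95,-0.16,0],"yaw":0},{"hand":1,"slide":[1.05,-0.18,0],"yaw":0},{"hand":1,"slide":[1.15,-0.19,0],"yaw":0},{"hand":1,"slide":[1.25,-0.21,0],"yaw":0},{"hand":1,"slide":[1.35,-0.22,0],"yaw":0},{"hand":1,"slide":[1.45,-0.24,0],"yaw":0}]'>/dev/null; python3 st.py
```

```text
t 35.83 st [-75.4   0.2] phi 180.6 rho 72.4 yaw 0.1 press -0.4 drag -0.5 fz -0.3
t 37.08 st [-62.5  -0.5] phi 181.4 rho 59.5 yaw 0.1 press 2.1 drag -1.1 fz 2.1
```

```bash
python3 -m inch '[{"hand":1,"slide":[0.1,-0.01,0.01],"yaw":0},{"hand":1,"slide":[0.19,-0.02,0.03],"yaw":0},{"hand":1,"slide":[0.28,-0.03,0.05],"yaw":0},{"hand":1,"slide":[0.34,-0.03,0.06],"yaw":0}]'>/dev/null; python3 st.py
python3 -m inch '[{"hand":1,"slide":[0.06,0.19,0.02],"yaw":-0.035},{"hand":1,"slide":[0.15,0.38,0.03],"yaw":-0.07},{"hand":1,"slide":[0.26,0.56,0.04],"yaw":-0.105}]'>/dev/null; python3 st.py
```

```text
t 37.58 st [-62.   -0.6] phi 181.5 rho 59.0 yaw 0.0 press 9.7 drag -3.9 fz 5.2
t 37.95 st [-62.1   3. ] phi 178.1 rho 59.2 yaw -6.1 press 9.2 drag 6.0 fz 3.1
```

```bash
python3 -m inch '[{"hand":1,"slide":[0.1,0.18,0],"yaw":-0.035},{"hand":1,"slide":[0.18,0.37,0],"yaw":-0.07},{"hand":1,"slide":[0.26,0.56,0],"yaw":-0.105}]'>/dev/null; python3 st.py
python3 -m inch '[{"hand":1,"slide":[-0.15,0.03,0],"yaw":0},{"hand":1,"slide":[-0.4,0.1,0],"yaw":0},{"hand":1,"slide":[-1.5,0.3,0],"yaw":0.05},{"hand":1,"slide":[-3.5,0.3,3],"yaw":0.21},{"hand":1,"slide":[-4.5,-2,7],"yaw":0.21},{"hand":1,"slide":[-5.5,-6.5,10],"yaw":0.21},{"hand":1,"slide":[-5.5,-11,10],"yaw":0.21},{"hand":1,"slide":[-5.5,-15.4,10],"yaw":0.21},{"hand":1,"slide":[-5.5,-18,10],"yaw":0.21},{"hand":1,"slide":[-5.5,-18,10],"yaw":0.21}]'>/dev/null; python3 st.py
python3 look.py c9 >/dev/null;python3 ang.py c9 105 200 160 270 526 40 612 86
```

```text
t 38.33 st [-61.7   8.3] phi 172.9 rho 59.2 yaw -12.2 press 11.0 drag 7.5 fz 5.8
t 39.58 st [ -78.4 -176.3] phi 247.0 rho 192.7 yaw -0.1 press -0.4 drag -0.1 fz 0.1
top rect [26.9  3.1] [39.9 32. ] 13.6 pca 11.1 mean [25.7  2.8] x 3.8 47.6
scene rect [22.8  4.1] [51.8 18.8] 0.9 pca 2.6 mean [22.7  4.3] x -3.1 48.6
```

View pics/c9.png

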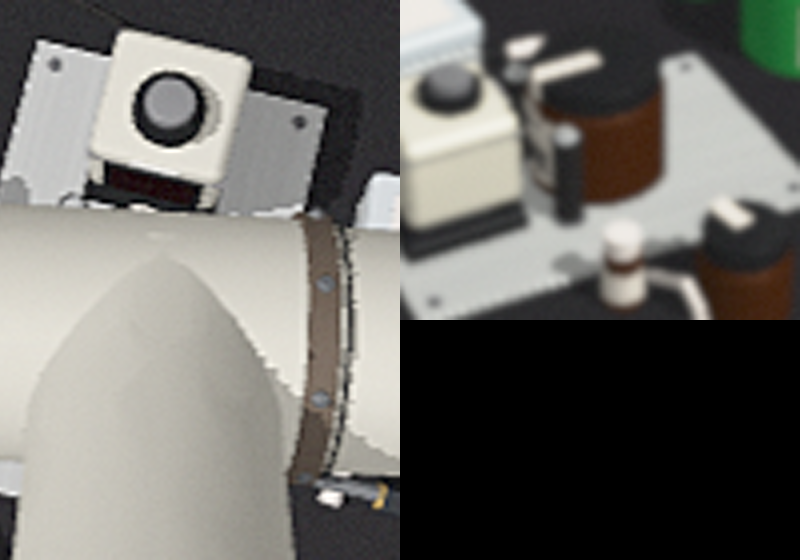

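The scene view shows the strip from (601,60) to (533,78), turned about 5° further; the arm blocks the top view. I'll clear the arm for a numeric check from above.

```bash
python3 -m inch '[{"hand":1,"slide":[-2,3.7,0],"yaw":0},{"hand":1,"slide":[-4,7.4,0],"yaw":0},{"hand":1,"slide":[-4,7.4,0],"yaw":0},{"hand":1,"slide":[-4,7.4,0],"yaw":0}]'>/dev/null; python3 st.py
python3 look.py c10 >/dev/null;python3 ang.py c10 105 200 160 262 526 48 612 86
python3 - <<'E'
from h import *
c=cv2.imread('pics/c10.png')
m=c[200:290,100:165].min(2)>140
for y in range(0,90,8): 
    x=np.nonzero(m[y])[0]; print(y+200, (x.min()+100,x.max()+100,len(x)) if len(x) else None)
T=lambda x,y:L(ray('top',*C(x+120,y),.104))
E
```

```text
t 40.17 st [-130.8 -107.9] phi 220.4 rho 167.9 yaw 0.2 press 0.0 drag 1.3 fz 0.4
top rect [28.9  0.6] [16.1 37.4] 90.0 pca -1.5 mean [29.4  0.8] x 10.2 47.6
scene rect [22.9  4.2] [51.9 19.2] 2.1 pca 2.6 mean [22.8  4.4] x -3.1 48.6
200 None
208 (np.int64(100), np.int64(152), 32)
216 (np.int64(129), np.int64(154), 26)
224 (np.int64(126), np.int64(152), 27)
232 (np.int64(125), np.int64(150), 26)
240 (np.int64(123), np.int64(148), 26)
248 (np.int64(121), np.int64(146), 26)
256 (np.int64(119), np.int64(144), 26)
264 (np.int64(117), np.int64(143), 27)
272 (np.int64(115), np.int64(140), 26)
280 (np.int64(117), np.int64(139), 23)
288 None
```

Strip direction is 0 to -1.5° from above and +1 to +2.5° in the scene view, so the label is square to the window. Now the button.

```bash
python3 -m inch '[{"hand":1,"slide":[0.5,0.1,2],"yaw":0},{"hand":1,"slide":[3.5,0.9,3.5],"yaw":0},{"hand":1,"slide":[8,2.1,3.5],"yaw":0},{"hand":1,"slide":[13,3.4,3.5],"yaw":0},{"hand":1,"slide":[18,4.7,3.5],"yaw":0},{"hand":1,"slide":[22,5.7,3.5],"yaw":0},{"hand":1,"slide":[24.5,6.4,3.5],"yaw":0},{"hand":1,"slide":[25.3,6.6,3.5],"yaw":0},{"hand":1,"slide":[25.3,6.6,3.5],"yaw":0}]' | grep tcp; python3 st.py
```

```text
tcp_pos: [0.6965, -0.0107, 0.2556]
t 41.40 st [107.   -1.5] phi 358.7 rho 110.0 yaw 0.0 press 0.9 drag 0.4 fz -0.5
```

```bash
python3 -m inch '[{"hand":1,"slide":[0,0.1,-2],"yaw":0},{"hand":1,"slide":[0,0.1,-4],"yaw":0},{"hand":1,"slide":[0,0.1,-5],"yaw":0},{"hand":1,"slide":[0,0.1,-5.4],"yaw":0},{"hand":1,"slide":[0,0.1,-5.6],"yaw":0},{"hand":1,"slide":[0,0.1,-5.8],"yaw":0},{"hand":1,"slide":[0,0.1,-6],"yaw":0},{"hand":1,"slide":[0,0.1,-6.2],"yaw":0},{"hand":1,"slide":[0,0.1,-6.2],"yaw":0}]' | grep -v rot
python3 -m inch '[{"hand":1,"slide":[0,0,-0.1],"yaw":0},{"hand":1,"slide":[0,0,-0.2],"yaw":0},{"hand":1,"slide":[0,0,-0.3],"yaw":0},{"hand":1,"slide":[0,0,-0.4],"yaw":0},{"hand":1,"slide":[0,0,-0.4],"yaw":0}]' | grep -v rot
```

```text
time_s: 42.52
tcp_pos: [0.6967, -0.009, 0.1948]
wrist_force: [-0.4, -0.7, 0.3]
gripper_width: 0.008
time_s: 43.15
tcp_pos: [0.6967, -0.0091, 0.1908]
wrist_force: [-1.5, 0.6, 5.2]
gripper_width: 0.003
```

```bash
python3 -m inch '[{"hand":1,"slide":[0,0,-0.1],"yaw":0},{"hand":1,"slide":[0,0,-0.2],"yaw":0},{"hand":1,"slide":[0,0,-0.3],"yaw":0},{"hand":1,"slide":[0,0,-0.3],"yaw":0}]' | grep -v rot
python3 -m inch '[{"hand":1,"slide":[0,0,-0.1],"yaw":0},{"hand":1,"slide":[0,0,-0.2],"yaw":0},{"hand":1,"slide":[0,0,-0.2],"yaw":0}]' | grep -v rot
```

```text
time_s: 43.65
tcp_pos: [0.6967, -0.0091, 0.1901]
wrist_force: [-5.0, 1.4, 10.8]
gripper_width: 0.008
time_s: 44.02
tcp_pos: [0.6966, -0.009, 0.19]
wrist_force: [-7.7, 1.5, 17.8]
gripper_width: 0.01
```

Button bottomed out: z stopped at 0.190 with the force rising to 18 N. Releasing and clearing away.

```bash
python3 -m inch '[{"hand":1,"slide":[0,0,0.5],"yaw":0},{"hand":1,"slide":[0,0,2],"yaw":0},{"hand":1,"slide":[0,0,5],"yaw":0},{"hand":1,"slide":[0,0,7.5],"yaw":0},{"hand":1,"slide":[-3,-0.8,8],"yaw":0},{"hand":1,"slide":[-8,-2.1,8],"yaw":0},{"hand":1,"slide":[-13,-3.4,8],"yaw":0},{"hand":1,"slide":[-18,-4.7,8],"yaw":0},{"hand":1,"slide":[-22.5,-5.9,8],"yaw":0},{"hand":1,"slide":[-25.3,-6.7,8],"yaw":0}]' | grep -v rot
python3 -m inch '[{"hand":1,"slide":[-1,0,0],"yaw":0},{"hand":1,"slide":[-1,0,0],"yaw":0},{"hand":1,"slide":[-1,0,0],"yaw":0}]' | grep -v rot
python3 look.py c11 >/dev/null;python3 ang.py c11 105 210 160 262 526 48 612 86
```

```text
time_s: 45.28
tcp_pos: [0.4412, -0.0767, 0.2653]
wrist_force: [1.4, -0.3, 0.3]
gripper_width: 0.004
time_s: 45.65
tcp_pos: [0.4347, -0.0758, 0.2654]
wrist_force: [-0.3, -0.2, 0.2]
gripper_width: 0.006
top rect [28.1  0.6] [16.1 35.8] 90.0 pca -3.8 mean [28.2  0.7] x 10.2 46.0
scene rect [23.1  4.2] [52.3 19.2] 2.1 pca 2.8 mean [22.9  4.4] x -3.1 48.9
```

View pics/c11.png

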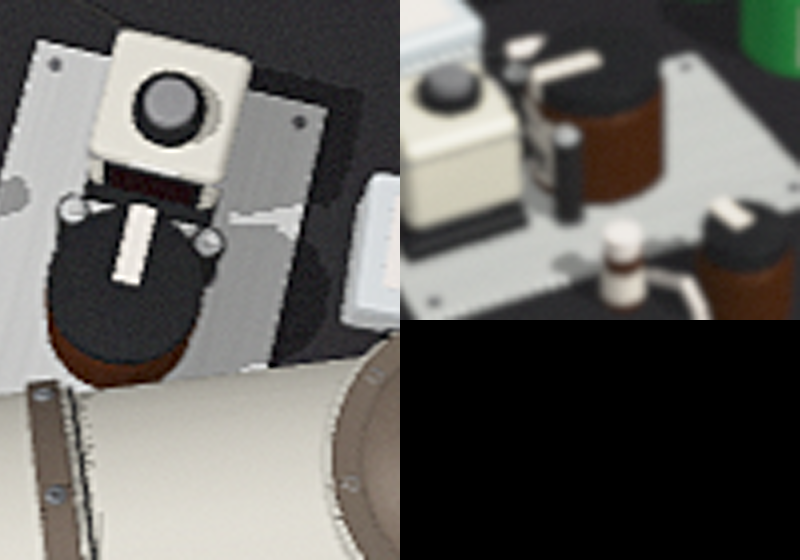

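In the final view the lid (centre ~(128,283)) touches both rollers at (73,208) and (208,240). The strip points straight at the window, the button is up again, and nothing is touching the jar.

```bash
python3 -c "
from station import *
print(finish_job())"
```

```text
the job is handed in; nothing more can be done
None
```

The jar is logged in and the job is handed in: it stands upright against both rollers with its label to the window. The arm touches nothing, and the clock read about 46 s of the 72 s allowed.

- **Slide:** I pushed the jar onto the rollers at about 10 mm/s. The highest press I read was about 13 N.
- **Rolling:** The label needed about 172° of turn, which took five clockwise strokes from the middle of the side away from the reader. Presses read at the end of each move reached at most about 17 N, under the 22 N dent limit but above the 10 to 14 N you suggested. Brief peaks between readings were not seen.
- **Button:** I pressed it only after the label check. It stopped at its full 5 mm of travel, with the force rising to about 18 N, and I lifted straight off.

**Last checks:** The label direction read 0 to -4° from the top camera and +2 to +3° from the scene camera. They disagree by a few degrees, so it is square only to within about 3°. The final top picture shows the lid against both rollers and the strip pointing at the window. The button was clear and looked up again.

**What did not go as planned:** The third and fourth strokes slipped and turned the jar less than commanded, so I added a small corrective stroke. One top check was blocked by the arm and I repeated it. I did not measure the other bench items again; those in the final crops looked unmoved.

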